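Press a block's plug home with a one-hand bar clamp and release it

TASK

The brass plug has worked its way out of the wooden block standing in the bar clamp: squeeze the orange trigger towards the handle, letting it right back between strokes, until the jaw has pressed the plug in flush and bears on the block with about 11 N (never over 15 N, which dents the wood), then let the trigger go so that the clamp holds the block by itself. When it has held for about a second, press the red release tab until the jaw has sprung all the way back, and let the tab come up, leaving the block standing between the jaws with its plug flush. Work through trigger and tab only, without touching the jaw or the block, and leave the other things on the desk where they are.

Things in the scene. Friction and masses are not known exactly. Their poses are not given: they have to be found in the camera images.
- clamp: one-hand bar clamp, upright on a wooden base 90 x 290 x 12 mm, fixed to the desk. Origin: on the desk, below the middle of the fixed jaw's face. +y runs along the bar from the jaws to the tail, +z up. In this frame (mm): base y -120 to 170; black body x +-28, y 0 to 105, z up to 85; upright handle x +-14, y 64 to 86, z up to 150; rear housing x +-20, y 103 to 165, z up to 72
- fixed_jaw (a point): centre of the fixed jaw's face (grey pad 44 mm wide, facing clamp -y), at clamp y 0, z 70 mm. The block stands in front of it on two rails at z 45 mm and is pressed against it
- jaw: moving jaw, grey pad 44 x 15 x 44 mm on the end of a steel bar drawn through the clamp's body. Origin: centre of its face towards clamp +y; clamp y -85, z 70 mm when fully sprung back. Slides along clamp +y by up to 50 mm. A one-way brake keeps it where the trigger brought it; it springs back (about 2 N) only while the tab is pressed with the trigger let go
- trigger (a joint): orange trigger blade, 24 mm wide, 10 mm thick, on the jaw side of the handle, top about 160 mm over the desk. Angle, rad: 0 at rest (leaning 0.22 towards the jaws), grows as squeezed towards the handle (clamp +y), stop at 0.45; sprung. Pivot at clamp y 30, z 88 mm. A squeeze draws the jaw on 40 mm per rad, less 2 mm lost; let right back, it takes a new bite, the jaw staying
- trigger_push (a point): front of the round finger bead (18 mm across) on the trigger's jaw side, 60 mm above its pivot: push with closed fingertips; it moves 27 mm in a full stroke. At rest at clamp y 6, z 144 mm. Needs here about 5 N to walk the free jaw, 8 to 10 N while the plug slides in; then, pressed slowly, 13 N here gives 9 to 13 N at the jaw, 15 N gives 12 to 15; about a third stays when let go
- tab (a joint): red release tab, travel in m: 0 up (at rest), grows as it is pressed straight down, stop at 0.008. Spring 2 to 4 N, some 6 N more while the clamp is loaded
- tab_top (a point): centre of the top of the red release tab (34 x 24 mm pad, on a steel stem behind the handle), at clamp y 145 mm and 135 mm above the desk when up
- block: wooden cube, 46 mm, about 0.2 kg, standing loose on the clamp's rails between the jaws, not yet against the fixed jaw. Origin: centre of its underside; its -y face, towards the moving jaw, carries the plug
- plug (a joint): round brass plug, 24 mm across, a tight sliding fit in the block's face towards the moving jaw (sliding takes about 5 N). Value in m: 0 stands 12 mm proud of the face, 0.012 is flush
- paperweight: glass paperweight, 72 mm across, 45 mm high; bystander. Origin: centre of underside
- mug: blue mug, 72 mm across, 85 mm high; bystander. Origin: centre of underside
- eraser: white eraser 50 x 24 x 14 mm; bystander. Origin: centre of underside
- pen: black ballpoint pen 140 mm long, lying along its x; bystander. Origin: underside, middle
- pencil_case: slim blue pencil case 200 x 55 x 26 mm; bystander. Origin: centre of underside
- stapler: red and black stapler 130 x 36 x 48 mm; bystander. Origin: centre of underside
Mind the look-alikes: they are no part of the job. What is meant by the block is not blue or pink, and is the smaller of those in its own colour.

How it is judged (in metres and radians):
On the way, in this order (a step that is already met when the one before it is completed fails the run):
1. plug pressed flush and the clamp gripping the block by itself, trigger let go (value of joint plug above 0.0105 m and contact force between jaw and block above 1.5 N and value of joint trigger below 0.06 rad), for 0.5 s.
2. release tab pressed and the jaw sprung back (value of joint tab above 0.002 m and y of jaw in the frame of clamp below -0.08 m), for 0.05 s.
At the end, for the whole second after the job is handed in: The plug is flush to within 1.5 mm, the jaw is back within 5 mm of fully open, tab up and trigger forward at rest, and the block stands still and upright on the rails between the jaws (its middle 18 to 45 mm in front of the fixed jaw) (value of joint plug above 0.0105 m and y of jaw in the frame of clamp below -0.08 m and value of joint tab below 0.0015 m and value of joint trigger below 0.06 rad and angle between block's own z axis and vertical below 0.08 rad and z of block in the frame of clamp between 0.042 and 0.049 m and y of block in the frame of clamp between -0.045 and -0.018 m and linear speed of block below 0.01 m/s); the robot touches nothing.
It fails at once if the jaw bears on the block or plug with more than 15 N (contact force between jaw and block above 15 N).
It fails at once if the robot pushes on the block or its plug (contact force between any of the fingers, the arm and block above 1 N).
It fails at once if the robot pushes on the moving jaw or its bar (contact force between any of the fingers, the arm and jaw above 2 N).
It fails at once if another thing on the desk is moved more than 20 mm (distance of any of paperweight, mug, eraser, pen, pencil_case, stapler from where it was at the start of the episode above 0.02 m).
It also fails if it takes over 70 s, if anything falls off the work surface, if the arm or the gripper's body presses on something with over 40 N, if the wrist force passes 120 N, or if a joint passes its speed limit or range.

ROBOT

A 6-joint arm with a two-finger parallel gripper is mounted at the origin on the work surface. World frame = base frame: x ahead of the robot, y to its left, z up, the work surface at z = 0. Lengths are in m, angles in degrees, forces in N, time in s.
With the tool pointing down it reaches from about 0.4 to 0.825 m from the base axis. Payload 7 kg.
Tool frame: the origin (TCP) lies on the centre line of the jaws, within the pads' length; the fingertips stand 19 mm ahead of it and the grasp point (between the pads) is the TCP (r.tip_extent is the distance from the TCP to the fingertips, in m); z points along the fingers, y is the line along which they close (so a half turn about z gives the same grasp; the last joint's range is limited). The gripper opens to 88 mm and grips with 3 to 60 N. Pads are 19 mm wide; open, the fingers measure 130 mm over their backs; the gripper's body (78 mm by 193 mm) begins 47 mm behind the grasp point.
Start: joints at [16.507, 20.546, 0.682, 0, -70.136, -16.507], TCP at [0.675, -0, 0.246] pointing down, gripper open.
Joint ranges: [-176.03, 176.03], [-82.01, 121.73], [-58.28, 71.71], [-173.87, 95.51], [-174.79, -0.11], [-173.66, 173.66]. Speed limits (degrees/s): [136.94, 136.94, 172.46, 180, 180, 180].

INTERFACE

Orientations are given as [roll, pitch, yaw] about the fixed x, y, z axes, in that order (R = Rz(yaw) Ry(pitch) Rx(roll)).
In Python, from plant import r gives the robot as it stands. The module is installed in compiled form; this text tells all that it offers.
- The arm moves only by the tool jog_arm, never from a script. Its argument "deltas" is a list that holds one entry, the list of rows, each a list of 5 numbers: the opening, from -1 (shut) to 1 (fully open), then the shift along the world's x, y, z in cm, then the turn about the world's z in rad. In form: [[[claw, dx, dy, dz, turn], ...]]. A call has 1 to 8 rows; each row shifts and turns the commanded pose from where the row before left it; what a row does not reach is not made up. A row lasts 1/8 s, in which the tool goes at most 62.5 mm and 10.7 degrees, less where a joint would pass 70% of its speed; a pose out of reach is approached as far as the arm can. A call with a gripper value outside its range is refused whole. The fingers move at their own pace and stop on an object; "force" is the grip in N (left out, the last holds). Time passes only in rows, so rows that do not move let the fingers close. It gives the time, the measured TCP pose, the force, the opening and the grip force at its end, in the units of the state.
- r.get_state(): the state, without advancing time (a new reading comes with each control period).
- r.capture(name): name is "scene" or "side" or "wrist"; returns the picture (480x640x3 uint8, blue, green, red); there is no depth.
- r.camera_info(name): a dict with "fx", "fy", "cx", "cy" (pixels), "view" (4x4, takes a point from world to camera coordinates). Camera axes: x right, y up, looking along -z (the intrinsics and any distortion apply to the point x, -y, -z); pixel columns grow to the right and rows downward; lengths in m; the calibration is good to about 2 mm. A picture is of the moment at which its call begins: read the wrist's pose just before it. camera_info takes no time and is no camera call; for the wrist camera it gives the pose at the moment of the call.
- r.close_job(): hands the job in; it is judged then, once.
The state is a dict: "time_s": time; "joints": joint angles; "qd": joint speeds; "joint_torque": joint torques, N m; "tcp_pos": TCP position; "eef_rot": TCP orientation; "contact_force": force on the tool from outside, world axes, zero at the start; "moment": the same for the moment, N m; "gripper_width": finger opening in m; "gripper_force": force on a finger pad.
Only numpy, scipy, OpenCV 4.12 (cv2) and the standard library are available. Lean on these libraries where they do the work, as an engineer would, in place of code of your own. Each camera call takes 0.05 s, during which the arm holds its last target. There are 200 camera calls.

## Working session

There is one attempt and no reset: what is moved stays moved. The work goes in short steps, Python scripts to look and compute and a tool call to move; the robot and the scene stay as the last step left them, time stands still between calls to the robot, and variables do not carry over. Pictures are saved under pics/ and viewed, at most 10 in all, crops included, and the job is handed in when it is done.

Besides the shell and the picture viewer there is one more tool, called after "Call:" as name([rows], argument=value, ...), one row to a line, values as JSON. jog_arm: Moves the arm, as the interface text tells. Its arguments: {"type":"object","properties":{"deltas":{"type":"array"},"force":{"type":"number"}},"required":["deltas"]}

```bash
mkdir -p pics; python3 - <<'E'
from plant import r
import cv2
print(r.get_state())
for n in("scene","side"):
    cv2.imwrite(f"pics/{n}0.png",r.capture(n)); print(n,{k:(v if k!='view' else v) for k,v in r.camera_info(n).items()})
E
```

```text
{'time_s': 0.0, 'joints': array([ 1.65074206e+01,  2.05918734e+01,  6.32794207e-01, -2.13163096e-02,
       -7.01362372e+01, -1.65092545e+01]), 'qd': array([-0.08937259,  0.09856443, -0.05875965, -0.0916062 , -0.01564085,
        0.00852285]), 'joint_torque': array([-8.00930356e-04, -5.82726967e+01,  2.93058443e+01,  6.99745238e+00,
        6.93249181e-03, -2.06530804e-04]), 'tcp_pos': array([ 6.74527370e-01, -1.50942271e-05,  2.44606520e-01]), 'eef_rot': array([ 1.79902918e+02, -7.87644934e-03, -9.00090869e+01]), 'contact_force': array([-0.87699176,  0.23491234,  0.23923866]), 'moment': array([-0.01032901, -0.03141951,  0.03843579]), 'gripper_force': 0.0, 'gripper_width': 0.08788603180426557}
scene {'fx': 515.7571556083667, 'fy': 515.7571556083667, 'cx': 327.0642307797816, 'cy': 238.5588299656435, 'view': array([[-0.48971581,  0.87169262, -0.01817697,  0.28083656],
       [-0.53418015, -0.28349442,  0.79641853,  0.22422538],
       [ 0.68907908,  0.39972853,  0.6044726 , -1.65605065],
       [ 0.        ,  0.        ,  0.        ,  1.        ]])}
side {'fx': 602.020197169358, 'fy': 602.020197169358, 'cx': 328.8694805225051, 'cy': 244.02173766226107, 'view': array([[ 0.95258604, -0.30426271, -0.00200835, -0.54639756],
       [ 0.23160508,  0.72079717,  0.65330737, -0.21194998],
       [-0.19732946, -0.62279663,  0.75709012, -1.12945722],
       [ 0.        ,  0.        ,  0.        ,  1.        ]])}
```

View pics/scene0.png

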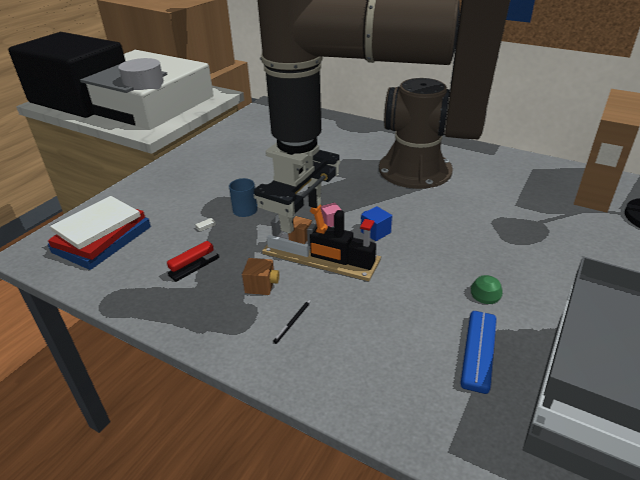

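View pics/side0.png

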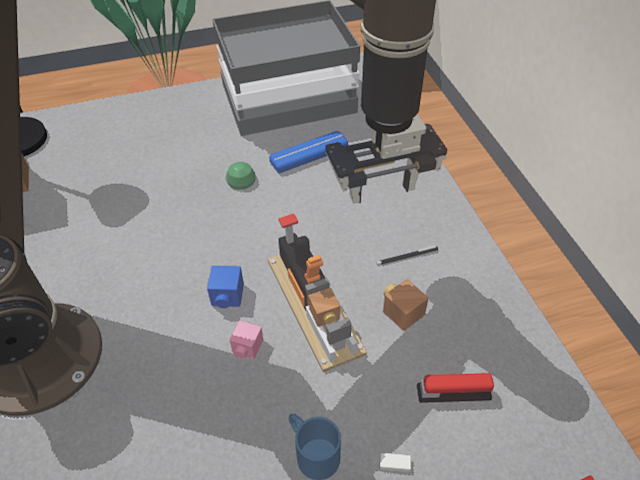

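Look-alikes for the block: in the side view, a small brown cube in the clamp (323,305), a larger brown one on the desk (405,303), blue (225,287) and pink (246,340). The scene view shows the same set. I choose the small brown one between the jaws, and check it in a crop.

```bash
python3 - <<'E'
import cv2,numpy as np
a=cv2.imread("pics/scene0.png")[180:300,250:390]; b=cv2.imread("pics/side0.png")[205:375,255:375]
a=cv2.resize(a,None,fx=3,fy=3,interpolation=2); b=cv2.resize(b,None,fx=3,fy=3,interpolation=2)
c=np.zeros((510,780,3),np.uint8); c[:360,:420]=a; c[:510,420:780]=b
cv2.imwrite("pics/crop0.png",c)
E
```

```text
(no output)
```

View pics/crop0.png

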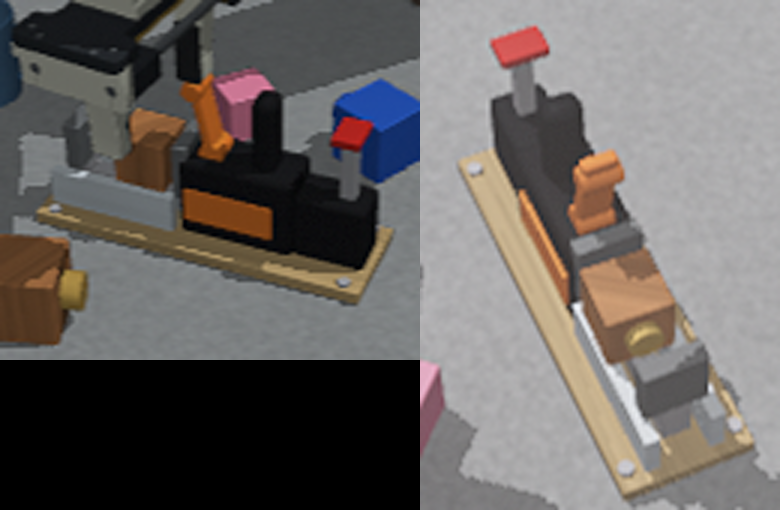

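The crop confirms it: a small brown cube with its brass plug stands in the clamp. The tab top is at side px (288,220) and scene px (367,225). Next I fit the clamp pose from the base corners and the tab.

```bash
cat > h.py <<'E'
import numpy as np
from plant import r
def proj(n,P):
    c=r.camera_info(n); p=np.c_[np.atleast_2d(P),np.ones(len(np.atleast_2d(P)))]@np.array(c["view"]).T
    return np.c_[c["cx"]+c["fx"]*p[:,0]/-p[:,2], c["cy"]+c["fy"]*p[:,1]/p[:,2]]
def tri(obs):
    A=[];b=[]
    for n,u,v in obs:
        c=r.camera_info(n);V=np.array(c["view"])
        for row,k in((V[0]+(u-c["cx"])/c["fx"]*V[2],0),(V[1]-(v-c["cy"])/c["fy"]*V[2],0)): A.append(row[:3]);b.append(-row[3])
    return np.linalg.lstsq(np.array(A),np.array(b),rcond=None)[0]
def W(P,q):
    c,s=np.cos(q[2]),np.sin(q[2]);P=np.atleast_2d(P)/1000.
    return np.c_[q[0]+c*P[:,0]-s*P[:,1],q[1]+s*P[:,0]+c*P[:,1],P[:,2]]
E
cat > fit.py <<'E'
from h import *
import cv2
from scipy.optimize import least_squares
sc=lambda u,v:("scene",250+u/3,180+v/3); sd=lambda u,v:("side",255+(u-420)/3,205+v/3)
o=[((0,145,135),sd(520,45)),((0,145,135),sc(352,132)),((-45,-120,12),sd(625,487)),((45,-120,12),sd(753,437)),((-45,170,12),sd(459,160)),
 ((45,-120,12),sc(36,207)),((45,170,12),sc(358,290)),((-45,170,12),sc(393,228))]
f=lambda q:np.concatenate([(proj(n,W(P,q))[0]-(u,v)) for P,(n,u,v) in o])
s=least_squares(f,[.6,0,.4],loss='soft_l1')
print(s.x,np.degrees(s.x[2]));print(s.fun.reshape(-1,2).round(1))
print("tab",tri([o[0][1],o[1][1]]),W((0,145,135),s.x),"push",W((0,6,144),s.x))
print("bead tri",tri([sd(597,190),sc(209,108)]))
np.save("q.npy",s.x)
E
python3 fit.py
```

```text
[ 0.53112528 -0.0685614   0.11396532] 6.529731903874066
[[-0.1 -1.5]
 [-0.3 -0.8]
 [-0.7  1.2]
 [ 0.8  0.2]
 [-0.9 -1.4]
 [-0.5  1.1]
 [-0.1  1.3]
 [ 0.  -0.3]]
tab [0.51399839 0.07534029 0.1317606 ] [[0.51463606 0.07549798 0.135     ]] push [[ 0.53044297 -0.06260032  0.144     ]]
bead tri [ 0.52768395 -0.0464196   0.12217292]
```

Call:
jog_arm([
  [[-1,-3.5,-2.3,0,0.03],[-1,-3.5,-2.3,0,0.03],[-1,-3.5,-2.3,0,0.03],[-1,-3.5,-2.1,0,0.024],[-1,0,0,0,0],[-1,0,0,0,0]],
], force=20)

```text
time_s: 0.85
tcp_pos: [0.5352, -0.09, 0.2457]
eef_rot: [-180.0, 0.0, -83.5]
contact_force: [-0.6, -0.3, 0.3]
gripper_width: 0.0329
gripper_force: 0.0
```

Call:
jog_arm([
  [[-1,0,0,-3,0],[-1,0,0,-3,0],[-1,0,0,-2,0],[-1,0,0,-1,0],[-1,0,0,0,0],[-1,0,0,0,0]],
])

```text
time_s: 1.6
tcp_pos: [0.5358, -0.0899, 0.1563]
eef_rot: [-179.9, -0.0, -83.4]
contact_force: [0.8, -0.1, 0.3]
gripper_width: 0.0008
gripper_force: 0.0
```

```bash
python3 - <<'E'
from h import *
import cv2
s=r.get_state();print(s["time_s"],s["tcp_pos"],s["eef_rot"],s["contact_force"],s["gripper_width"])
q=np.load("q.npy")
a=r.capture("scene")[160:300,230:400]; b=r.capture("side")[205:375,255:375]
c=np.zeros((595,800,3),np.uint8)
a=cv2.resize(a,None,fx=2.5,fy=2.5,interpolation=2); b=cv2.resize(b,None,fx=3,fy=3,interpolation=2)
c[:a.shape[0],:a.shape[1]]=a;c[:b.shape[0],430:430+b.shape[1]]=b
for n,f,ox,oy,X in(("scene",2.5,230,160,0),("side",3,255,205,430)):
    for P,col in((W((0,6,144),q)[0],(0,255,0)),(s["tcp_pos"]-[0,0,.019],(255,0,255))):
        u,v=proj(n,P)[0]; cv2.circle(c,(int(X+(u-ox)*f),int((v-oy)*f)),3,col,-1)
cv2.imwrite("pics/app.png",c)
E
```

```text
1.6 [ 0.53576257 -0.08986585  0.15630214] [-1.79933703e+02 -1.17512560e-02 -8.34480783e+01] [ 0.7856062  -0.09539509  0.31401054] 0.0008171047448505093
```

View pics/app.png

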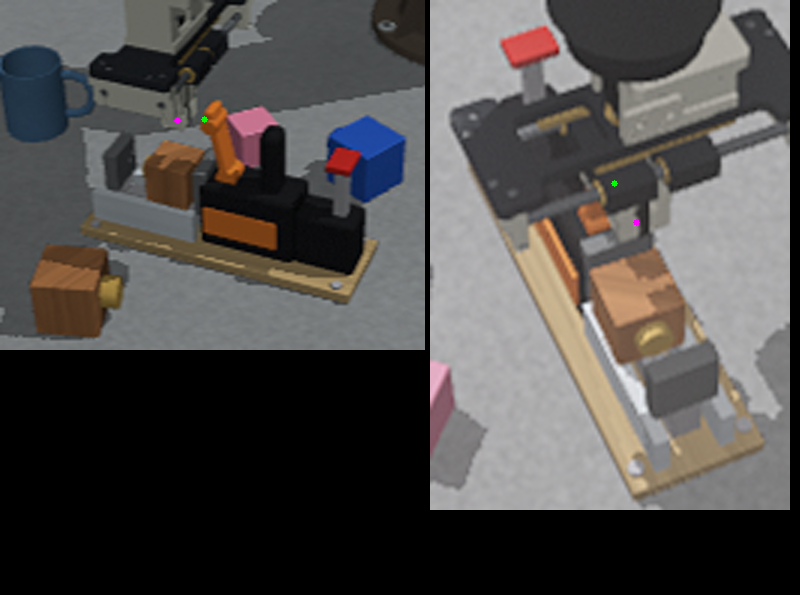

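The fingertips (178,120 in the left pane) are level with the bead front (204,119) and on the clamp axis. First stroke.

Call:
jog_arm([
  [[-1,-0.4,0.7,-0.2,0],[-1,-0.1,0.7,0,0],[-1,0,0,0,0],[-1,0,0,0,0]],
])

```text
time_s: 2.2
tcp_pos: [0.53, -0.0758, 0.1537]
eef_rot: [-180.0, 0.0, -83.4]
contact_force: [0.5, 0.3, -0.0]
gripper_width: 0.0003
gripper_force: 0.0
```

Call:
jog_arm([
  [[-1,-0.05,0.5,0,0],[-1,-0.05,0.5,0,0],[-1,-0.05,0.4,0,0],[-1,0,0,0,0]],
])

```text
time_s: 2.7
tcp_pos: [0.529, -0.0622, 0.1541]
eef_rot: [-179.9, -0.0, -83.4]
contact_force: [0.6, -3.9, 3.3]
gripper_width: 0.0002
gripper_force: 1.8
```

Call:
jog_arm([
  [[-1,-0.05,0.4,0,0],[-1,-0.05,0.4,0,0],[-1,-0.05,0.3,0,0],[-1,0,0,0,0]],
])

```text
time_s: 3.2
tcp_pos: [0.5275, -0.0511, 0.1539]
eef_rot: [-179.9, -0.0, -83.5]
contact_force: [1.0, -4.5, 3.2]
gripper_width: -0.0
gripper_force: 2.0
```

Call:
jog_arm([
  [[-1,-0.03,0.25,0,0],[-1,-0.03,0.25,0,0],[-1,0,0,0,0]],
])

```text
time_s: 3.58
tcp_pos: [0.527, -0.0484, 0.1539]
eef_rot: [-180.0, -0.2, -83.4]
contact_force: [6.0, -18.5, 0.4]
gripper_width: 0.0008
gripper_force: 9.2
```

Call:
jog_arm([
  [[-1,0.05,-0.6,0,0],[-1,0.1,-1,0,0],[-1,0.1,-1,0,0],[-1,0.1,-1,0,0],[-1,0,0,0,0],[-1,0,0,0,0]],
])

```text
time_s: 4.32
tcp_pos: [0.5299, -0.082, 0.1535]
eef_rot: [-180.0, 0.0, -83.5]
contact_force: [-0.8, 0.4, -0.1]
gripper_width: 0.0001
gripper_force: 0.0
```

```bash
python3 - <<'E'
from h import *
import cv2
a=r.capture("scene")[160:300,230:400]; b=r.capture("side")[205:375,255:375]
c=np.zeros((595,800,3),np.uint8)
a=cv2.resize(a,None,fx=2.5,fy=2.5,interpolation=2); b=cv2.resize(b,None,fx=3,fy=3,interpolation=2)
c[:a.shape[0],:a.shape[1]]=a;c[:b.shape[0],430:430+b.shape[1]]=b
cv2.imwrite("pics/s1.png",c)
E
```

```text
(no output)
```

View pics/s1.png

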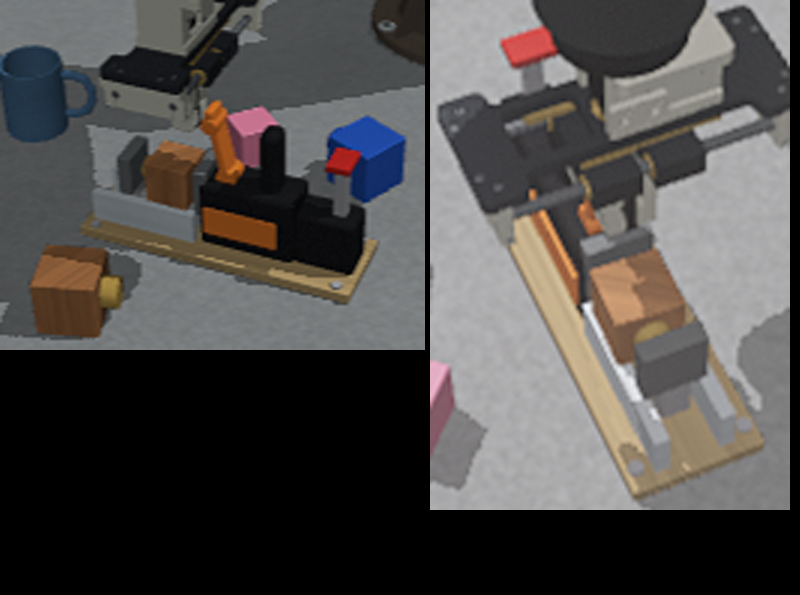

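The trigger is back at rest, and the jaw has moved about 16 mm and now stands near the plug. Second stroke, slower towards the end.

Call:
jog_arm([
  [[-1,-0.05,0.6,0,0],[-1,-0.05,0.5,0,0],[-1,-0.05,0.4,0,0],[-1,-0.05,0.3,0,0],[-1,-0.02,0.2,0,0],[-1,0,0,0,0]],
])

```text
time_s: 5.18
tcp_pos: [0.5283, -0.0625, 0.1545]
eef_rot: [-179.9, -0.1, -83.4]
contact_force: [0.3, -6.7, 4.7]
gripper_width: 0.0004
gripper_force: 3.3
```

Call:
jog_arm([
  [[-1,-0.02,0.2,0,0],[-1,-0.02,0.2,0,0],[-1,-0.02,0.2,0,0],[-1,0,0,0,0]],
])

```text
time_s: 5.68
tcp_pos: [0.5277, -0.0564, 0.1546]
eef_rot: [-179.9, -0.1, -83.4]
contact_force: [0.1, -5.3, 4.7]
gripper_width: 0.0001
gripper_force: 3.1
```

Call:
jog_arm([
  [[-1,-0.02,0.15,0,0],[-1,-0.02,0.15,0,0],[-1,-0.01,0.1,0,0],[-1,0,0,0,0]],
])

```text
time_s: 6.18
tcp_pos: [0.5272, -0.0525, 0.1546]
eef_rot: [-179.9, -0.1, -83.4]
contact_force: [0.3, -5.6, 5.2]
gripper_width: 0.0006
gripper_force: 3.2
```

Call:
jog_arm([
  [[-1,-0.02,0.15,0,0],[-1,-0.02,0.15,0,0],[-1,-0.01,0.1,0,0],[-1,0,0,0,0]],
])

```text
time_s: 6.68
tcp_pos: [0.5268, -0.0488, 0.1546]
eef_rot: [-179.9, -0.1, -83.4]
contact_force: [2.0, -7.6, 4.5]
gripper_width: 0.0006
gripper_force: 4.3
```

Call:
jog_arm([
  [[-1,0.05,-0.6,0,0],[-1,0.1,-0.9,0,0],[-1,0.1,-0.9,0,0],[-1,0.1,-0.9,0,0],[-1,0,0,0,0],[-1,0,0,0,0]],
])

```text
time_s: 7.42
tcp_pos: [0.5295, -0.081, 0.1535]
eef_rot: [180.0, 0.0, -83.5]
contact_force: [-0.1, 0.2, 0.6]
gripper_width: 0.0003
gripper_force: 0.0
```

Call:
jog_arm([
  [[-1,-0.05,0.5,0,0],[-1,-0.05,0.4,0,0],[-1,-0.02,0.2,0,0],[-1,-0.02,0.2,0,0],[-1,0,0,0,0]],
])

```text
time_s: 8.05
tcp_pos: [0.5285, -0.0691, 0.1547]
eef_rot: [-180.0, -0.1, -83.4]
contact_force: [-0.5, -10.8, 6.6]
gripper_width: 0.0004
gripper_force: 4.8
```

Call:
jog_arm([
  [[-1,-0.01,0.1,0,0],[-1,-0.01,0.1,0,0],[-1,0,0,0,0]],
])

```text
time_s: 8.43
tcp_pos: [0.5284, -0.0674, 0.1549]
eef_rot: [-180.0, -0.2, -83.4]
contact_force: [-1.2, -10.8, 8.1]
gripper_width: 0.0003
gripper_force: 5.2
```

Call:
jog_arm([
  [[-1,-0.01,0.1,0.04,0],[-1,-0.01,0.1,0.04,0],[-1,0,0,0,0]],
])

```text
time_s: 8.8
tcp_pos: [0.5281, -0.0653, 0.1555]
eef_rot: [-180.0, -0.1, -83.4]
contact_force: [-0.2, -9.2, 6.1]
gripper_width: 0.0004
gripper_force: 4.8
```

Call:
jog_arm([
  [[-1,-0.01,0.1,0,0],[-1,0,0,0,0],[-1,0,0,0,0]],
])

```text
time_s: 9.18
tcp_pos: [0.528, -0.0643, 0.1557]
eef_rot: [-180.0, -0.1, -83.4]
contact_force: [-0.8, -9.3, 7.0]
gripper_width: 0.0006
gripper_force: 5.0
```

Call:
jog_arm([
  [[-1,-0.01,0.1,0,0],[-1,0,0,0,0],[-1,0,0,0,0]],
])

```text
time_s: 9.55
tcp_pos: [0.528, -0.0633, 0.1557]
eef_rot: [-180.0, -0.1, -83.4]
contact_force: [-0.9, -9.0, 8.2]
gripper_width: 0.0004
gripper_force: 5.0
```

Call:
jog_arm([
  [[-1,-0.01,0.1,0.05,0],[-1,0,0,0,0],[-1,0,0,0,0]],
])

```text
time_s: 9.93
tcp_pos: [0.5278, -0.0622, 0.156]
eef_rot: [-180.0, -0.1, -83.4]
contact_force: [0.6, -10.4, 6.2]
gripper_width: 0.0007
gripper_force: 4.7
```

Call:
jog_arm([
  [[-1,0,0.05,0,0],[-1,0,0,0,0],[-1,0,0,0,0]],
])

```text
time_s: 10.3
tcp_pos: [0.5278, -0.0618, 0.156]
eef_rot: [-180.0, -0.1, -83.4]
contact_force: [-0.7, -9.7, 7.0]
gripper_width: 0.0003
gripper_force: 4.9
```

Call:
jog_arm([
  [[-1,0,0.05,0,0],[-1,0,0,0,0],[-1,0,0,0,0]],
])

```text
time_s: 10.68
tcp_pos: [0.5278, -0.0613, 0.1561]
eef_rot: [-180.0, -0.1, -83.4]
contact_force: [-0.7, -10.1, 8.1]
gripper_width: 0.0003
gripper_force: 4.9
```

Call:
jog_arm([
  [[-1,0,0.05,0,0],[-1,0,0,0,0],[-1,0,0,0,0]],
])

```text
time_s: 11.05
tcp_pos: [0.5277, -0.0608, 0.1561]
eef_rot: [-180.0, -0.1, -83.4]
contact_force: [-0.3, -10.1, 7.3]
gripper_width: 0.0004
gripper_force: 5.0
```

Call:
jog_arm([
  [[-1,0,0.04,0.02,0],[-1,0,0,0,0],[-1,0,0,0,0]],
])

```text
time_s: 11.42
tcp_pos: [0.5277, -0.0604, 0.1562]
eef_rot: [-180.0, -0.1, -83.4]
contact_force: [-1.0, -10.2, 7.9]
gripper_width: 0.0003
gripper_force: 4.9
```

Call:
jog_arm([
  [[-1,0,0.04,0.02,0],[-1,0,0,0,0],[-1,0,0,0,0]],
])

```text
time_s: 11.8
tcp_pos: [0.5276, -0.06, 0.1563]
eef_rot: [-180.0, -0.1, -83.4]
contact_force: [-1.1, -10.4, 6.8]
gripper_width: 0.0003
gripper_force: 4.8
```

Call:
jog_arm([
  [[-1,0,0.04,0,0],[-1,0,0,0,0],[-1,0,0,0,0]],
])

```text
time_s: 12.18
tcp_pos: [0.5276, -0.0596, 0.1563]
eef_rot: [-180.0, -0.1, -83.4]
contact_force: [-1.2, -10.4, 7.2]
gripper_width: 0.0005
gripper_force: 4.8
```

Call:
jog_arm([
  [[-1,0,0.04,0.02,0],[-1,0,0,0,0],[-1,0,0,0,0]],
])

```text
time_s: 12.55
tcp_pos: [0.5275, -0.0592, 0.1564]
eef_rot: [180.0, -0.1, -83.4]
contact_force: [-0.5, -10.3, 5.2]
gripper_width: 0.0002
gripper_force: 4.7
```

Call:
jog_arm([
  [[-1,0,0.04,0.02,0],[-1,0,0,0,0],[-1,0,0,0,0]],
])

```text
time_s: 12.92
tcp_pos: [0.5274, -0.0587, 0.1565]
eef_rot: [180.0, -0.1, -83.4]
contact_force: [-1.0, -9.4, 5.8]
gripper_width: 0.0003
gripper_force: 4.7
```

Call:
jog_arm([
  [[-1,-0.01,0.04,0.02,0],[-1,0,0,0,0],[-1,0,0,0,0]],
])

```text
time_s: 13.3
tcp_pos: [0.5274, -0.0582, 0.1565]
eef_rot: [180.0, -0.1, -83.4]
contact_force: [0.3, -10.4, 4.2]
gripper_width: 0.0005
gripper_force: 4.6
```

Call:
jog_arm([
  [[-1,0,0.04,0,0],[-1,0,0,0,0],[-1,0,0,0,0]],
])

```text
time_s: 13.68
tcp_pos: [0.5274, -0.0579, 0.1566]
eef_rot: [180.0, -0.1, -83.4]
contact_force: [-1.0, -10.8, 4.2]
gripper_width: 0.0001
gripper_force: 4.7
```

Call:
jog_arm([
  [[-1,0,0.04,0,0],[-1,0,0,0,0],[-1,0,0,0,0]],
])

```text
time_s: 14.05
tcp_pos: [0.5273, -0.0575, 0.1566]
eef_rot: [180.0, -0.1, -83.4]
contact_force: [0.1, -8.8, 4.1]
gripper_width: 0.0006
gripper_force: 4.7
```

Call:
jog_arm([
  [[-1,0,0.04,0,0],[-1,0,0,0,0],[-1,0,0,0,0]],
])

```text
time_s: 14.42
tcp_pos: [0.5273, -0.0572, 0.1567]
eef_rot: [180.0, -0.1, -83.4]
contact_force: [-0.5, -8.8, 4.8]
gripper_width: 0.0003
gripper_force: 4.7
```

Call:
jog_arm([
  [[-1,0,0.04,0,0],[-1,0,0,0,0],[-1,0,0,0,0]],
])

```text
time_s: 14.8
tcp_pos: [0.5273, -0.0569, 0.1567]
eef_rot: [180.0, -0.1, -83.4]
contact_force: [-0.4, -10.2, 5.9]
gripper_width: 0.0003
gripper_force: 5.0
```

Still sliding at about 10 N. I'll check the plug by camera.

```bash
python3 - <<'E'
from h import *
import cv2
a=r.capture("scene")[205:265,265:345]; b=r.capture("side")[275:345,295:365]
c=np.zeros((490,800,3),np.uint8)
a=cv2.resize(a,None,fx=4.4,fy=4.4,interpolation=2); b=cv2.resize(b,None,fx=6,fy=6,interpolation=2)
c[:a.shape[0],:a.shape[1]]=a;c[:b.shape[0],370:370+b.shape[1]]=b
q=np.load("q.npy")
for y in(-46,-52,-58):
  u,v=proj("scene",W((22,y,92),q))[0];cv2.circle(c,(int((u-265)*4.4),int((v-205)*4.4)),2,(0,255,0),-1)
  u,v=proj("side",W((-22,y,92),q))[0];cv2.circle(c,(int(370+(u-295)*6),int((v-275)*6)),2,(0,255,0),-1)
cv2.imwrite("pics/s3.png",c)
E
```

```text
(no output)
```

View pics/s3.png

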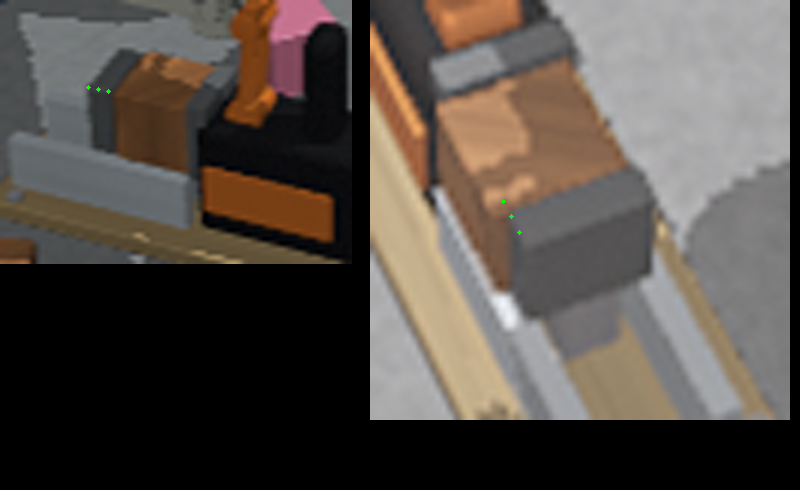

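The jaw pad sits right against the block with no visible gap: side px (510,215) and left-pane u≈118. The plug is at or very near flush, so I'll build the force slowly.

Call:
jog_arm([
  [[-1,0,0.03,0,0],[-1,0,0,0,0],[-1,0,0,0,0]],
])

```text
time_s: 15.28
tcp_pos: [0.5272, -0.0566, 0.1567]
eef_rot: [180.0, -0.1, -83.4]
contact_force: [-0.5, -10.4, 5.7]
gripper_width: 0.0009
gripper_force: 5.2
```

Call:
jog_arm([
  [[-1,0,0.03,0,0],[-1,0,0,0,0],[-1,0,0,0,0]],
])

```text
time_s: 15.65
tcp_pos: [0.5272, -0.0564, 0.1567]
eef_rot: [180.0, -0.2, -83.4]
contact_force: [-1.1, -11.5, 6.3]
gripper_width: 0.0007
gripper_force: 5.4
```

Call:
jog_arm([
  [[-1,0,0.03,0,0],[-1,0,0,0,0],[-1,0,0,0,0]],
])

```text
time_s: 16.02
tcp_pos: [0.5272, -0.0562, 0.1567]
eef_rot: [180.0, -0.2, -83.4]
contact_force: [-1.6, -11.3, 5.8]
gripper_width: 0.0006
gripper_force: 5.6
```

Call:
jog_arm([
  [[-1,0,0.03,0,0],[-1,0,0,0,0],[-1,0,0,0,0]],
])

```text
time_s: 16.4
tcp_pos: [0.5271, -0.056, 0.1567]
eef_rot: [180.0, -0.2, -83.4]
contact_force: [0.2, -11.1, 6.1]
gripper_width: 0.0004
gripper_force: 5.8
```

Call:
jog_arm([
  [[-1,0,0.03,0,0],[-1,0,0,0,0],[-1,0,0,0,0]],
])

```text
time_s: 16.77
tcp_pos: [0.5272, -0.0557, 0.1568]
eef_rot: [180.0, -0.2, -83.4]
contact_force: [-1.0, -12.0, 6.0]
gripper_width: 0.0005
gripper_force: 6.0
```

Call:
jog_arm([
  [[-1,0,0.02,0,0],[-1,0,0,0,0],[-1,0,0,0,0],[-1,0,0,0,0]],
])

```text
time_s: 17.27
tcp_pos: [0.5271, -0.0556, 0.1568]
eef_rot: [180.0, -0.2, -83.4]
contact_force: [-0.9, -12.7, 5.9]
gripper_width: 0.0003
gripper_force: 6.1
```

Call:
jog_arm([
  [[-1,0,0.03,0,0],[-1,0,0,0,0],[-1,0,0,0,0]],
])

```text
time_s: 17.65
tcp_pos: [0.5271, -0.0554, 0.1568]
eef_rot: [180.0, -0.2, -83.4]
contact_force: [-0.5, -12.3, 6.7]
gripper_width: 0.0005
gripper_force: 6.3
```

Call:
jog_arm([
  [[-1,0,0.02,0,0],[-1,0,0,0,0],[-1,0,0,0,0]],
])

```text
time_s: 18.02
tcp_pos: [0.5271, -0.0552, 0.1568]
eef_rot: [179.9, -0.2, -83.4]
contact_force: [-1.5, -13.9, 6.1]
gripper_width: 0.0001
gripper_force: 6.4
```

Call:
jog_arm([
  [[-1,0.02,-0.2,0,0],[-1,0.05,-0.5,0,0],[-1,0.05,-0.6,0,0],[-1,0.1,-0.8,0,0],[-1,0.1,-0.8,0,0],[-1,0,0,0,0],[-1,0,0,0,0]],
])

```text
time_s: 18.9
tcp_pos: [0.5306, -0.0823, 0.1558]
eef_rot: [-180.0, 0.0, -83.5]
contact_force: [-0.9, -0.1, 0.2]
gripper_width: 0.0003
gripper_force: 0.0
```

Call:
jog_arm([
  [[-1,0,0,1,0],[-1,0,0,2,0],[-1,0,0,3,0],[-1,0,0,0,0],[-1,0,0,0,0],[-1,0,0,0,0],[-1,0,0,0,0],[-1,0,0,0,0]],
])

```text
time_s: 19.9
tcp_pos: [0.5304, -0.0824, 0.2155]
eef_rot: [180.0, -0.0, -83.5]
contact_force: [-0.8, -0.6, -0.1]
gripper_width: 0.0006
gripper_force: 0.0
```

```bash
python3 - <<'E'
from h import *
import cv2
s=r.get_state();q=np.load("q.npy")
print(s["tcp_pos"],"above tab delta",W((0,145,135),q)[0]+[0,0,.019]-s["tcp_pos"])
a=r.capture("scene")[180:265,265:385]; b=r.capture("side")[275:345,295:365]
c=np.zeros((490,800,3),np.uint8)
a=cv2.resize(a,None,fx=3.5,fy=3.5,interpolation=2); b=cv2.resize(b,None,fx=5,fy=5,interpolation=2)
c[:a.shape[0],:a.shape[1]]=a;c[:b.shape[0],430:430+b.shape[1]]=b
cv2.imwrite("pics/s4.png",c)
E
```

```text
[ 0.53040548 -0.08236849  0.21545312] above tab delta [-0.01576942  0.15786647 -0.06145312]
```

View pics/s4.png

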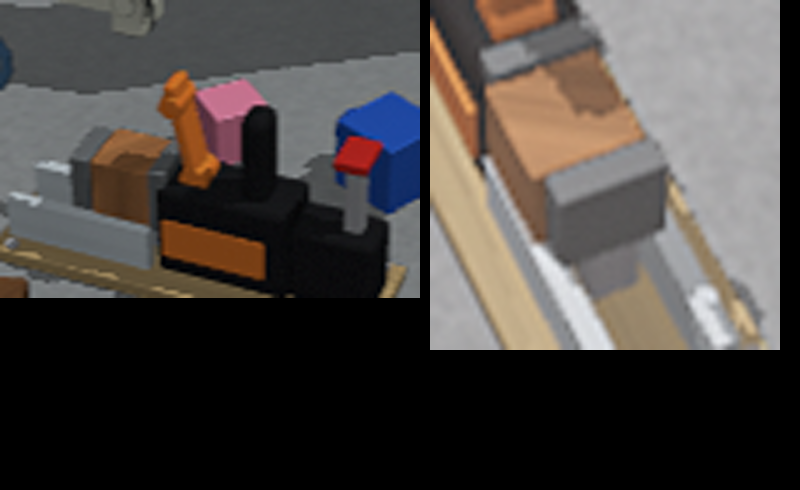

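The clamp holds the block: the jaw is tight on it (left pane, 90,170) and the trigger is forward (180,90). Next, the tab.

Call:
jog_arm([
  [[-1,-0.4,4,0,0],[-1,-0.4,4,0,0],[-1,-0.4,4,0,0],[-1,-0.4,3.8,0,0],[-1,0,0,-2,0],[-1,0,0,-2,0],[-1,0,0,-1,0],[-1,0,0,0,0]],
])

```text
time_s: 21.0
tcp_pos: [0.5143, 0.0754, 0.1654]
eef_rot: [179.9, -0.0, -83.5]
contact_force: [0.7, 0.2, 0.2]
gripper_width: 0.0002
gripper_force: 0.0
```

Call:
jog_arm([
  [[-1,0,0,-0.5,0],[-1,0,0,-0.5,0],[-1,0,0,-0.2,0],[-1,0,0,-0.2,0],[-1,0,0,0,0]],
])

```text
time_s: 21.62
tcp_pos: [0.5147, 0.0757, 0.152]
eef_rot: [-180.0, -0.0, -83.5]
contact_force: [-0.2, -1.5, 2.0]
gripper_width: 0.0004
gripper_force: 1.1
```

Call:
jog_arm([
  [[-1,0,0,-0.2,0],[-1,0,0,-0.2,0],[-1,0,0,0,0],[-1,0,0,0,0]],
])

```text
time_s: 22.12
tcp_pos: [0.5147, 0.0757, 0.1479]
eef_rot: [-180.0, -0.0, -83.5]
contact_force: [0.1, -0.4, 3.1]
gripper_width: 0.0008
gripper_force: 1.4
```

Call:
jog_arm([
  [[-1,0,0,-0.12,0],[-1,0,0,0,0],[-1,0,0,0,0],[-1,0,0,0,0],[-1,0,0,0,0],[-1,0,0,0,0],[-1,0,0,0,0],[-1,0,0,0,0]],
])

```text
time_s: 23.12
tcp_pos: [0.5147, 0.0757, 0.1467]
eef_rot: [-180.0, 0.0, -83.5]
contact_force: [1.5, -0.8, 2.6]
gripper_width: 0.0005
gripper_force: 1.5
```

Call:
jog_arm([
  [[-1,0,0,0,0],[-1,0,0,0,0],[-1,0,0,0,0],[-1,0,0,0,0]],
])

```text
time_s: 23.62
tcp_pos: [0.5147, 0.0757, 0.1467]
eef_rot: [-180.0, 0.0, -83.5]
contact_force: [2.2, -1.5, 3.1]
gripper_width: 0.0005
gripper_force: 1.5
```

```bash
python3 - <<'E'
from h import *
import cv2
a=r.capture("scene")[180:265,265:385]; b=r.capture("side")[265:365,285:365]
c=np.zeros((500,800,3),np.uint8)
a=cv2.resize(a,None,fx=3.5,fy=3.5,interpolation=2); b=cv2.resize(b,None,fx=4.5,fy=4.5,interpolation=2)
c[:a.shape[0],:a.shape[1]]=a;c[:b.shape[0],430:430+b.shape[1]]=b
cv2.imwrite("pics/s5.png",c)
E
```

```text
(no output)
```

View pics/s5.png

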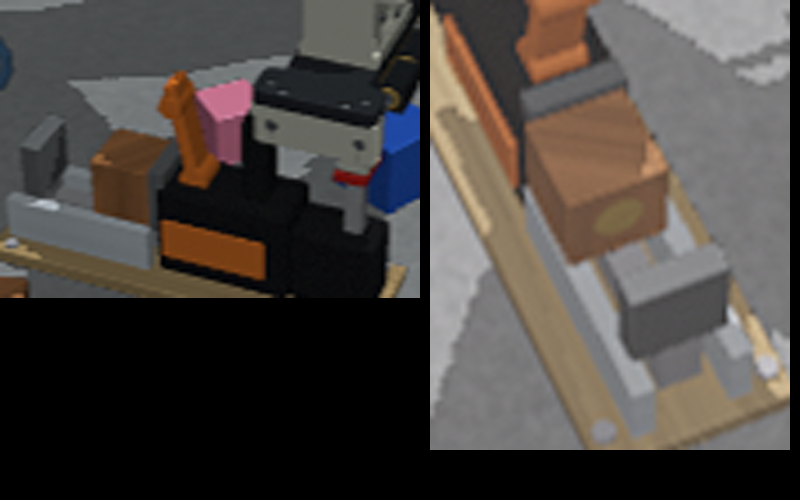

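The jaw has sprung right back (right pane, 675,300). The plug is flush (618,217) and the block stands against the fixed jaw. I'll lift off and hand in.

Call:
jog_arm([
  [[-1,0,0,0.4,0],[-1,0,0,0.6,0],[-1,0,0,2,0],[-1,0,0,3,0],[-1,0,0,2,0],[-1,0,0,0,0],[-1,0,0,0,0],[-1,0,0,0,0]],
])

```text
time_s: 24.72
tcp_pos: [0.514, 0.0755, 0.2257]
eef_rot: [179.9, -0.0, -83.5]
contact_force: [-0.0, 0.4, -0.3]
gripper_width: 0.0006
gripper_force: 0.0
```

```bash
python3 -c "
from plant import r
print(r.get_state()['tcp_pos']); print(r.close_job())"
```

```text
[0.51397623 0.0754971  0.22572771]
the job is handed in; nothing more can be done
None
```

I handed the job in at about 25 s (no verdict was returned): the last picture shows the plug flush, the jaw fully back and the block standing on the rails, after a last squeeze of about 13 N at the trigger (9 to 13 N at the jaw by your figures, not measured there) and a hold of over 1 s.

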